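Discard the broken culture flasks through the sprung flap

ROBOT

A 6-joint arm with a two-finger parallel gripper is mounted at the origin on the work surface. World frame = base frame: x ahead of the robot, y to its left, z up, the work surface at z = 0. Lengths are in m, angles in rad, forces in N, time in s.
With the tool pointing down it reaches from about 0.375 to 0.9 m from the base axis. Payload 3.1 kg.
Tool frame: the origin (TCP) lies midway between the tips of the shut fingers; the grasp point (between the pads) lies 19 mm behind it; z points along the fingers, y is the line along which they close (so a half turn about z gives the same grasp; the last joint's range is limited). The gripper opens to 85 mm and grips with 20 to 120 N. Pads are 22 mm wide; open, the fingers measure 114 mm over their backs; the gripper's body (76 mm by 85 mm) begins 54 mm behind the grasp point. The pads swing forward as they close: fully open they stand 13 mm farther back than shut.
Start: joints at [0.927, 0.527, 1.433, -0, 1.181, -0.178], TCP at [0.28, 0.559, 0.231] pointing down, gripper open.
Joint ranges: [-3.08, 3.08], [-0.75, 2.2], [0.22, 2.44], [-1.43, 4.57], [0, 2.65], [-2.85, 2.85]. Speed limits (rad/s): [2.79, 2.79, 3.14, 3.14, 3.14, 3.14].

INTERFACE

Orientations are given as a unit quaternion [x, y, z, w].
In Python, from station import manip gives the robot as it stands.
- The arm moves only by the tool step_arm, never from a script. Its argument "targets" is text: rows parted by semicolons, each of 4 numbers parted by spaces: the shift along the tool's x, y, z in mm, then the turn about the tool's z in degrees. A call has 1 to 12 rows; each row is the pose to reach, as a shift and turn from the pose commanded when the call began, along the tool's axes at that moment; what a row does not reach only later rows make up. A row lasts 1/10 s, in which the tool goes at most 50 mm and 8.59 degrees, less where a joint would pass 70% of its speed; a pose out of reach is approached as far as the arm can. A call with a gripper value outside its range is refused whole. "gripper" is the closure, from 0 (fully open) to 1 (shut), set as the call begins (left out, the last holds). The fingers move at their own pace and stop on an object; "squeeze" is the grip in N (left out, the last holds). Time passes only in rows, so rows that repeat a pose let the fingers close. It gives the time, the measured TCP pose, the force, the opening and the grip force at its end, in the units of the state.
- manip.sense(): the state, without advancing time (a new reading comes with each control period).
- manip.snapshot(name): name is "scene" or "side" or "wrist"; returns the picture (480x640x3 uint8, red, green, blue); there is no depth.
- manip.get_calibration(name): a dict with "fov_y" (degrees; the focal length in pixels is half the picture's height over the tangent of half this angle, whatever the lens; pixels are square), "cx", "cy" (the principal point, pixels), "k1" (the pictures are not rectified: a ray, as slopes to the right and down, at radius r is drawn at 1 + k1 r^2 times it, then the intrinsics apply), "extrinsics" (4x4, takes a point from camera to world coordinates); the wrist camera has in their place "tool_from_camera" (4x4, takes a point from camera to tool coordinates, whose origin is the TCP and whose axes are the flange's). Camera axes: x right, y down, z forward; pixel columns grow to the right and rows downward; lengths in m; the calibration is good to about 2 mm. A picture is of the moment at which its call begins: read the wrist's pose just before it. get_calibration takes no time and is no camera call.
- manip.sign_off(): hands the job in; it is judged then, once.
Trained networks look in the newest picture that a camera, given by its name, has taken for a name from the list of things; names that differ only in an ending like _2 or _b are one class to them, and where a whole thing is asked for, a point or a joint stands for the part that bears it (a point fixed in the world has none). Each returns a list of dicts, best first, with "p" (0 to 1); they miss things now and then, are a little off and sometimes report something else, mostly with a low value. They report only what shows in the picture. A call takes as long as a camera call. They do not tell look-alikes from the thing itself.
- manip.recognise(camera, query): "position" ([column, row] in pixels, amid what is visible of it).
- manip.masks_of(camera, query): "pixels" (480x640 bool, what is visible of it) and "position" ([column, row] in pixels, amid what is visible of it).
- manip.mark_of(camera, query): "position" ([column, row] in pixels: a listed point, or the origin of a listed thing).
The state is a dict: "t": time; "q": joint angles; "qd": joint speeds; "tau": joint torques, N m; "tcp_pos": TCP position; "tool_rot": TCP orientation; "force": force on the tool from outside, world axes, zero at the start; "ft_torque": the same for the moment, N m; "finger_gap": opening from 0.0 (shut) to 1.0 (fully open); "gripper_force": force on a finger pad.
Only numpy, scipy, OpenCV 4.12 (cv2) and the standard library are available. Lean on these libraries where they do the work, as an engineer would, in place of code of your own. Each camera call takes 0.05 s, during which the arm holds its last target. There are 200 camera calls.

TASK

Throw away the two culture flasks whose necks have snapped off: push them across the waste bin's steel deck until both lie wholly on its sprung flap, then press down the bar beside the flap and hold the flap wide open until both flasks have slid down into the bin. Let the flap spring shut, and leave the whole, capped flask where it lies on the deck and the other things on the bench where they are.

Things in the scene. Friction and masses are not known exactly. Their poses are not given: they have to be found in the camera images.
- bin: waste bin fixed to the bench: white box 246 (x) by 212 mm (y), near part a level steel deck, far part the flap, both 160 mm up. Origin: on the bench straight below the middle of the flap's hinge line. +x points across the deck to the flap (away from the robot), +y left. Deck: x -135 to 0, y within 100 mm; near edge without rim. Rims 6 mm high and thick along both sides (y = +-103 mm)
- hinge_mid (a point): middle of the flap's hinge line, 160 mm straight above the bin's origin, axes as the bin's. The aluminium flap reaches from x = 2 to 100 mm, y within 98 mm; behind it a stop wall stands 20 mm above the deck, inner face at x = 105 mm. Inside, the bin's floor lies 154 mm below this point
- flap (a joint): flap angle in rad: 0 = shut, level with the deck; its far edge swings down about the hinge line to 1.15 at most. A spring shuts it and carries both flasks unopened. Over 0.8 is wide open; flasks slide off it surely from about 1.0
- bar_mid (a point): press bar: round black rubber bar 16 mm thick, 66 mm long along the bin's y, carried by the flap's shaft outside the bin's left side. Point: its middle: bin x = 55, y = 152, z = 160 mm when shut. It moves with the flap on an arc about the hinge line, down and towards the robot: at flap angle a, x = 55 cos a, z = 160 - 55 sin a mm. Takes about 4 N at first, 10 N fully down
- broken_a_mid (a point): broken flask lying flat: a white slab-sided body 66 x 40 x 26 mm, and at its +x end only a 6 mm stub of neck, 18 mm across. Point: middle of the body, 13 mm above what it lies on; its flat base is 33 mm towards -x. 35 to 70 g. At the start the three flasks lie side by side on the deck in any order, about 66 mm apart, x roughly along the bin's x (neck end towards the flap)
- broken_b_mid (a point): the other broken flask, the same in all
- whole_mid (a point): the whole flask, to be left alone, lying flat: a white slab-sided body 66 x 40 x 26 mm, with its neck and a grey screw cap 25 mm across, 98 mm long in all. Point: middle of the body, as for the broken ones. On the deck with them
- tube_rack: grey test-tube rack, 90 x 200 x 102 mm with its tubes, bystander on the bench; origin at the middle of its underside
- beaker: glass beaker, 80 mm across, 100 mm high, bystander on the bench; origin at the middle of its underside
- tip_box: box of pipette tips, 120 x 85 x 68 mm, bystander on the bench; origin at the middle of its underside
- microplate: white well plate, 128 x 86 x 15 mm, bystander on the bench; origin at the middle of its underside
- notebook: green notebook, 210 x 148 x 14 mm, bystander on the bench; origin at the middle of its underside
Not all that is in view belongs to the job. Leave any black or purple look-alike of the part that bears broken_a_mid alone.

How it is judged:
On the way, in this order (a step that is already met when the one before it is completed fails the run):
1. both broken flasks lie wholly on the shut flap (x of broken_a_mid in the frame of bin between 0.033 and 0.09 m and z of broken_a_mid in the frame of bin between 0.155 and 0.19 m and x of broken_b_mid in the frame of bin between 0.033 and 0.09 m and z of broken_b_mid in the frame of bin between 0.155 and 0.19 m and value of joint flap below 0.1 rad), for 0.2 s.
2. the fingers hold the press bar (flap_c1) down with the flap wide open (over 0.8 rad) while both broken flasks have dropped into the bin (value of joint flap above 0.8 rad and contact force between the fingers and flap_c1 above 1 N and x of broken_a_mid in the frame of bin between -0.13 and 0.105 m and y of broken_a_mid in the frame of bin between -0.1 and 0.1 m and z of each of broken_a_mid, broken_b_mid in the frame of bin below 0.11 m and x of broken_b_mid in the frame of bin between -0.13 and 0.105 m and y of broken_b_mid in the frame of bin between -0.1 and 0.1 m), for 0.2 s.
At the end, for the whole second after the job is handed in: Both broken flasks lie inside the bin (middles at least 50 mm below the deck), the flap has sprung shut (under 0.08 rad), and the whole flask lies flat on the deck within 30 mm of where it began (x of broken_a_mid in the frame of bin between -0.13 and 0.105 m and y of broken_a_mid in the frame of bin between -0.1 and 0.1 m and z of each of broken_a_mid, broken_b_mid in the frame of bin below 0.11 m and x of broken_b_mid in the frame of bin between -0.13 and 0.105 m and y of broken_b_mid in the frame of bin between -0.1 and 0.1 m and value of joint flap below 0.08 rad and distance of whole_mid from where it was at the start of the episode below 0.03 m and angle between whole_mid's own z axis and vertical below 0.2 rad and z of whole_mid in the frame of bin above 0.16 m); the robot touches nothing.
It fails at once if the whole flask is shifted by more than 30 mm (distance of whole_mid from where it was at the start of the episode above 0.03 m).
It fails at once if a bystander on the bench is shifted by more than 40 mm (distance of any of tube_rack, beaker, tip_box, microplate, notebook from where it was at the start of the episode above 0.04 m).
It also fails if it takes over 58 s, if anything falls off the work surface, if the arm or the gripper's body presses on something with over 40 N, if the wrist force passes 120 N, or if a joint passes its speed limit or range.

## Working session

There is one attempt and no reset: what is moved stays moved. The work goes in short steps, Python scripts to look and compute and a tool call to move; the robot and the scene stay as the last step left them, time stands still between calls to the robot, and variables do not carry over. Pictures are saved under pics/ and viewed, at most 10 in all, crops included, and the job is handed in when it is done.

Besides the shell and the picture viewer there is one more tool, called after ">>>" as name(argument=value, ...) on one line, values as JSON. step_arm: Moves the arm, as the interface text tells. Its arguments: {"type":"object","properties":{"targets":{"type":"string"},"gripper":{"type":"number"},"squeeze":{"type":"number"}},"required":["targets"]}

```bash
mkdir -p pics; cat > h.py <<'E'
from station import manip
import numpy as np, cv2
from scipy.spatial.transform import Rotation as R
def ray(cam,px,pose=None):
    c=manip.get_calibration(cam); f=240/np.tan(np.radians(c['fov_y'])/2)
    K=np.array([[f,0,c['cx']],[0,f,c['cy']],[0,0,1.]])
    d=np.append(cv2.undistortPoints(np.array([[px]],float),K,np.array([c['k1'],0,0,0.]))[0,0],1)
    if 'extrinsics' in c: T=np.array(c['extrinsics'])
    else:
        T=np.eye(4);T[:3,:3]=R.from_quat(pose['tool_rot']).as_matrix();T[:3,3]=pose['tcp_pos'];T=T@np.array(c['tool_from_camera'])
    return T[:3,3],T[:3,:3]@d
def atz(cam,px,z,pose=None):
    o,d=ray(cam,px,pose); return o+d*(z-o[2])/d[2]
def snap(cam,name):
    im=manip.snapshot(cam); cv2.imwrite(f'pics/{name}.png',im[:,:,::-1]); return im
E
python3 - <<'E'
from h import *
s=manip.sense();print(s)
zs=dict(bin=0,hinge_mid=.16,bar_mid=.16,broken_a_mid=.173,whole_mid=.173)
for cam in ['scene','side']:
    snap(cam,cam+'0')
    for q,z in zs.items():
        for r in manip.mark_of(cam,q)[:4]: print(cam,q,round(r['p'],2),np.round(r['position']),atz(cam,r['position'],z).round(3))
E
python3 -c "
import cv2,numpy as np
cv2.imwrite('pics/both.png',cv2.resize(np.vstack([cv2.imread('pics/scene0.png'),cv2.imread('pics/side0.png')]),(0,0),fx=.62,fy=.62))"
```

```text
{'t': 0.0, 'q': array([ 9.27498193e-01,  5.28504517e-01,  1.43388052e+00, -3.18608435e-05,
        1.18141152e+00, -1.78495269e-01]), 'qd': array([-0.00038338,  0.00033516,  0.00133872, -0.00017122, -0.000706  ,
       -0.0015767 ]), 'tau': array([-5.79322987e-04, -4.42341614e+01, -1.78022736e+01, -3.56398687e-04,
        8.42365116e-03, -2.81868898e-05]), 'tcp_pos': array([0.27969975, 0.55812625, 0.23031699]), 'tool_rot': array([ 2.30309017e-01,  9.73116921e-01, -1.01611340e-03, -4.26649526e-04]), 'force': array([-0.51611212,  0.04882038, -0.15630125]), 'ft_torque': array([ 0.02666065, -0.02308838,  0.00314736]), 'gripper_force': 0.0, 'finger_gap': 0.9995528313867793}
scene bin 0.71 [402. 258.] [ 0.611  0.158 -0.   ]
scene hinge_mid 0.84 [329. 256.] [ 0.6   -0.047  0.16 ]
scene hinge_mid 0.41 [318. 228.] [ 0.522 -0.037  0.16 ]
scene broken_a_mid 0.95 [319. 229.] [ 0.533 -0.038  0.173]
scene broken_a_mid 0.74 [379. 209.] [0.547 0.11  0.173]
scene broken_a_mid 0.59 [324. 188.] [0.438 0.021 0.173]
scene whole_mid 0.93 [294. 231.] [ 0.513 -0.092  0.173]
side hinge_mid 0.93 [350. 212.] [ 0.602 -0.019  0.16 ]
side hinge_mid 0.53 [326. 228.] [ 0.528 -0.067  0.16 ]
side hinge_mid 0.47 [459. 398.] [ 0.527 -0.583  0.16 ]
side bar_mid 0.6 [359. 186.] [0.676 0.101 0.16 ]
side broken_a_mid 0.87 [269. 243.] [ 0.394 -0.11   0.173]
side broken_a_mid 0.86 [230. 272.] [ 0.302 -0.184  0.173]
side broken_a_mid 0.84 [322. 217.] [ 0.529 -0.043  0.173]
side whole_mid 0.61 [328. 230.] [ 0.519 -0.102  0.173]
```

View pics/both.png

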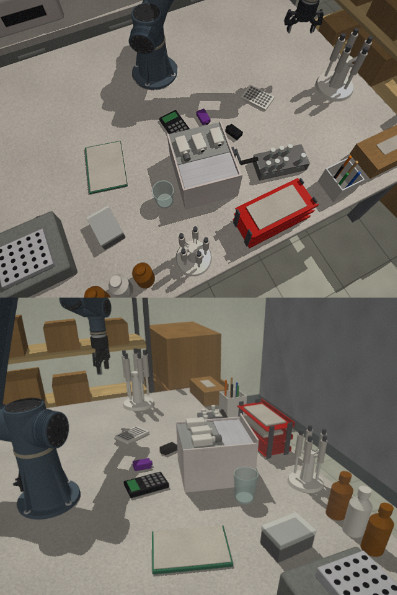

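The overview shows the white bin, with the flasks on its near deck (scene about (310,230)) and the bar on its left next to the grey tube rack. A black and a purple look-alike lie on the bench by the robot. I'll enlarge it.

```bash
python3 - <<'E'
import cv2,numpy as np
a=cv2.imread('pics/scene0.png')[170:350,220:520]; b=cv2.imread('pics/side0.png')[150:320,270:490]
a=cv2.resize(a,(600,360),interpolation=cv2.INTER_CUBIC); b=cv2.resize(b,(310,240),interpolation=cv2.INTER_CUBIC)
c=np.zeros((600,600,3),np.uint8); c[:360]=a; c[360:,:310]=b; cv2.imwrite('pics/crop.png',c)
E
python3 - <<'E'
from h import *
for q in ['tube_rack','bar_mid','beaker']:
  for cam in ['scene','side']:
    for r in manip.masks_of(cam,q)[:2]:
        p=r['pixels'];ys,xs=np.nonzero(p);print(cam,q,r['p'],xs.min(),xs.max(),ys.min(),ys.max(),np.round(r['position']))
    for r in manip.mark_of(cam,q)[:2]: print('mark',r['p'],np.round(r['position']),atz(cam,r['position'],.16 if q=='bar_mid' else 0).round(3))
E
```

```text
scene tube_rack 0.69 288 415 240 302 [339. 269.]
scene tube_rack 0.56 409 498 233 290 [453. 262.]
side tube_rack 0.4 284 416 180 313 [351. 250.]
scene bar_mid 0.72 288 415 241 302 [336. 270.]
scene bar_mid 0.27 408 498 233 290 [452. 260.]
side bar_mid 0.97 340 407 180 238 [368. 214.]
side bar_mid 0.37 376 417 272 333 [391. 300.]
mark 0.6 [359. 186.] [0.676 0.101 0.16 ]
scene beaker 0.65 245 279 291 335 [263. 312.]
mark 0.75 [263. 327.] [ 0.624 -0.232  0.   ]
side beaker 0.66 376 415 273 332 [392. 301.]
side beaker 0.22 318 353 173 195 [336. 186.]
mark 0.94 [393. 321.] [ 0.619 -0.218  0.   ]
mark 0.6 [462. 399.] [ 0.633 -0.458  0.   ]
```

View pics/crop.png

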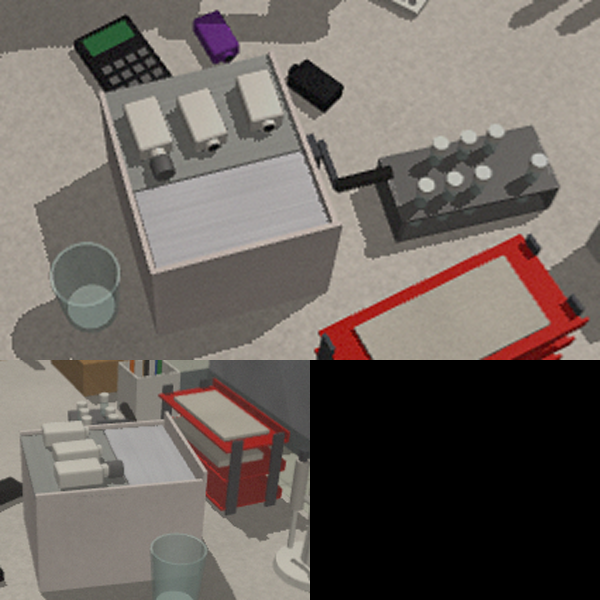

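The enlarged crop shows the whole, capped flask at scene (295,232), rightmost. The broken ones are the middle one (321,230) and the left one (350,220). The bar middle is near (402,259), and the tube rack is just to its left.

```bash
python3 - <<'E'
from h import *
f=lambda x,y:(220+x/2,170+y/2)
P={'rimnearR':((102,95),.166),'rimnearL':((270,57),.166),'hingeR':((133,190),.16),'hingeL':((303,153),.16),'farR':((155,269),.18),'farL':((340,227),.18),'bar':((365,179),.166),
'whole':((148,120),.186),'mid':((202,117),.186),'left':((259,98),.186),'rackcorner':((400,222),.08),'rackc2':((380,163),.08)}
for k,(p,z) in P.items(): print(k,atz('scene',f(*p),z).round(3))
print(np.array(manip.get_calibration('wrist')['tool_from_camera']).round(3),manip.get_calibration('wrist')['fov_y'])
E
```

```text
rimnearR [ 0.452 -0.122  0.166]
rimnearL [0.492 0.076 0.166]
hingeR [ 0.578 -0.142  0.16 ]
hingeL [0.621 0.05  0.16 ]
farR [ 0.683 -0.164  0.18 ]
farL [0.727 0.035 0.18 ]
bar [0.683 0.094 0.166]
whole [ 0.518 -0.094  0.186]
mid [ 0.541 -0.038  0.186]
left [0.548 0.031 0.186]
rackcorner [0.715 0.134 0.08 ]
rackc2 [0.637 0.153 0.08 ]
[[ 0.    -0.946 -0.323  0.082]
 [ 1.     0.001 -0.     0.   ]
 [ 0.001 -0.323  0.946 -0.142]
 [ 0.     0.     0.     1.   ]] 71.79842041653008
```

>>> step_arm(targets="-36 -33 -10 0;-72 -67 -30 0;-108 -100 -50 0;-144 -134 -70 -2;-180 -167 -70 -4;-216 -200 -70 -6;-252 -234 -70 -8;-288 -267 -70 -10;-324 -300 -70 -12;-360 -334 -70 -14;-395 -367 -70 -15;-429 -400 -70 -15", gripper=1)

```text
t: 2.4
tcp_pos: [0.4848, 0.0067, 0.3016]
tool_rot: [0.101, 0.995, 0.0, 0.001]
force: [0.1, 0.3, 0.7]
finger_gap: 0.004
gripper_force: 0.0
```

>>> step_arm(targets="0 0 0 0;0 0 0 0;0 0 0 0;0 0 0 0")

```text
t: 2.8
tcp_pos: [0.4836, 0.0103, 0.3013]
tool_rot: [0.1, 0.995, 0.0, -0.0]
force: [-0.7, 0.2, -0.2]
finger_gap: 0.0
gripper_force: 0.0
```

```bash
python3 - <<'E'
from h import *
s=manip.sense();print(s['t'],s['tcp_pos'],R.from_quat(s['tool_rot']).as_matrix().round(3))
snap('wrist','w1')
for q,z in dict(hinge_mid=.16,bar_mid=.16,broken_a_mid=.173,whole_mid=.173).items():
    for r in manip.mark_of('wrist',q)[:4]: print(q,round(r['p'],2),np.round(r['position']),atz('wrist',r['position'],z,s).round(3))
for q in ('broken_a_mid','whole_mid'):
    for r in manip.masks_of('wrist',q)[:3]: print(q,round(r['p'],2),np.round(r['position']),[np.round(x) for x in cv2.minAreaRect(np.argwhere(r['pixels'])[:,::-1].astype(np.float32))])
E
```

```text
2.8 [0.48356883 0.01034093 0.30129458] [[-0.98   0.199 -0.001]
 [ 0.199  0.98   0.   ]
 [ 0.001  0.    -1.   ]]
hinge_mid 0.7 [291. 333.] [ 0.59  -0.046  0.16 ]
broken_a_mid 0.85 [285. 286.] [ 0.532 -0.037  0.173]
broken_a_mid 0.66 [438. 148.] [0.438 0.111 0.173]
broken_a_mid 0.62 [361.  59.] [0.364 0.062 0.173]
whole_mid 0.84 [214. 284.] [ 0.517 -0.099  0.173]
broken_a_mid 0.81 [285. 282.] [array([285., 289.]), array([80., 49.]), np.float64(82.0)]
broken_a_mid 0.75 [437. 151.] [array([439., 152.]), array([59., 37.]), np.float64(62.0)]
broken_a_mid 0.62 [358.  58.] [array([361.,  59.]), array([73., 38.]), np.float64(82.0)]
whole_mid 0.92 [215. 289.] [array([218., 296.]), array([106.,  52.]), np.float64(81.0)]
whole_mid 0.63 [282. 232.] [array([306., 287.]), array([256., 266.]), np.float64(74.0)]
```

View pics/w1.png

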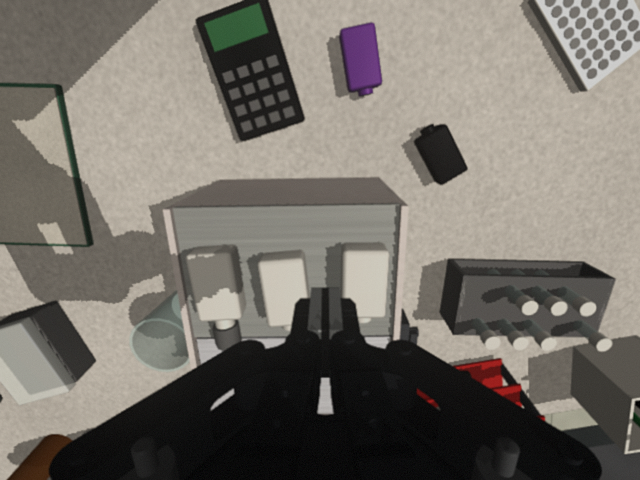

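The wrist view shows the bin square to the tool. The whole flask is at (215,284), the middle broken one at (285,287), the left broken one at (365,282), and the rack is to the right at (530,305).

```bash
python3 - <<'E'
from h import *
s=manip.sense()
M=R.from_quat(s['tool_rot']).as_matrix();t=s['tcp_pos']
P={'nearL':((401,206),.16),'nearR':((173,206),.16),'mid_base1':((259,254),.16),'mid_base2':((303,250),.16),'left_b1':((343,245),.16),'left_b2':((386,244),.16),'wh_b1':((187,250),.16),'wh_b2':((236,246),.16),
'mid_f1':((268,322),.186),'mid_f2':((309,318),.186),'left_f1':((343,318),.186),'left_f2':((388,318),.186),'hingeR':((198,338),.16),'rack near':((450,259),.075)}
for k,(p,z) in P.items():
    w=atz('wrist',p,z,s); print(k,w.round(3),'tool mm',((w-t)@M*1e3).round())
E
```

```text
nearL [0.484 0.078 0.16 ] tool mm [ 14.  67. 141.]
nearR [ 0.444 -0.119  0.16 ] tool mm [  14. -133.  141.]
mid_base1 [ 0.503 -0.056  0.16 ] tool mm [-31. -61. 141.]
mid_base2 [ 0.507 -0.016  0.16 ] tool mm [-27. -20. 141.]
left_b1 [0.509 0.021 0.16 ] tool mm [-22.  17. 141.]
left_b2 [0.516 0.06  0.16 ] tool mm [-21.  56. 141.]
wh_b1 [ 0.486 -0.12   0.16 ] tool mm [ -27. -127.  141.]
wh_b2 [ 0.491 -0.075  0.16 ] tool mm [-23. -81. 141.]
mid_f1 [ 0.559 -0.058  0.186] tool mm [-87. -51. 115.]
mid_f2 [ 0.562 -0.021  0.186] tool mm [-83. -14. 115.]
left_f1 [0.568 0.009 0.186] tool mm [-83.  16. 115.]
left_f2 [0.576 0.048 0.186] tool mm [-83.  57. 115.]
hingeR [ 0.579 -0.141  0.16 ] tool mm [-123. -128.  141.]
rack near [0.585 0.143 0.075] tool mm [-72. 151. 226.]
```

>>> step_arm(targets="3 20 30 0;3 37 65 0;3 37 95 0;3 37 115 0;3 37 128 0;3 37 133 0;3 37 133 0;-2 37 133 0;-7 37 133 0;-15 37 133 0;-23 37 133 0;-31 37 133 0")

```text
t: 4.35
tcp_pos: [0.5231, 0.0386, 0.1687]
tool_rot: [0.101, 0.995, -0.0, 0.0]
force: [-1.1, -0.2, 0.9]
finger_gap: 0.0
gripper_force: 0.5
```

>>> step_arm(targets="-8 0 0 0;-17 0 0 0;-26 0 0 0;-35 0 0 0;-44 0 0 0;-53 0 0 0;-62 0 0 0;-71 0 0 0;-80 0 0 0;-88 0 0 0;-94 0 0 0;-96 0 0 0")

```text
t: 5.55
tcp_pos: [0.617, 0.0192, 0.1683]
tool_rot: [0.101, 0.995, -0.0, 0.0]
force: [-0.7, 0.3, 1.3]
finger_gap: 0.007
gripper_force: 0.5
```

```bash
python3 - <<'E'
from h import *
s=manip.sense();print(s['t'],s['tcp_pos'],s['force'])
a=snap('scene','s2'); b=snap('side','d2')
a=cv2.resize(a[200:330,260:420],(640,520),interpolation=cv2.INTER_CUBIC)[:,:,::-1]
cv2.imwrite('pics/s2c.png',a)
E
```

```text
5.55 [0.61695252 0.01924369 0.16827073] [-0.7287089   0.32983758  1.31070682]
```

View pics/s2c.png

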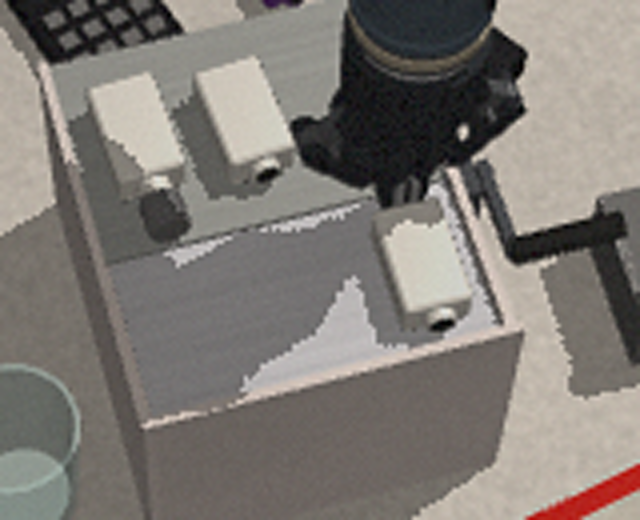

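The left flask lies wholly on the flap, with its body at crop (425,260). The middle flask is untouched at crop (243,115). Next I push the middle one.

>>> step_arm(targets="10 0 0 0;20 0 -10 0;40 -10 -40 0;80 -35 -45 0;110 -60 -45 0;125 -74 -45 0;130 -75 -35 0;130 -75 -15 0;130 -75 -4 0;130 -75 0 0;130 -75 0 0;124 -75 0 0")

```text
t: 6.85
tcp_pos: [0.4793, -0.0287, 0.1687]
tool_rot: [0.101, 0.995, 0.0, -0.0]
force: [-0.1, -0.4, -0.2]
finger_gap: -0.0
gripper_force: 0.0
```

>>> step_arm(targets="-6 0 0 0;-12 0 0 0;-18 0 0 0;-25 0 0 0;-32 0 0 0;-40 0 0 0;-48 0 0 0;-56 0 0 0;-64 0 0 0;-72 0 0 0;-80 0 0 0;-88 0 0 0")

```text
t: 8.05
tcp_pos: [0.5664, -0.0469, 0.1683]
tool_rot: [0.101, 0.995, -0.0, 0.0]
force: [-1.0, 0.5, 0.5]
finger_gap: -0.0
gripper_force: 0.5
```

```bash
python3 - <<'E'
from h import *
s=manip.sense();print(s['t'],s['tcp_pos'],s['force'])
a=snap('scene','s3')
a=cv2.resize(a[200:330,260:420],(640,520),interpolation=cv2.INTER_CUBIC)[:,:,::-1]
cv2.imwrite('pics/s3c.png',a)
E
```

```text
8.05 [ 0.56644263 -0.04687357  0.16830051] [-1.03654229  0.52410295  0.47251364]
```

View pics/s3c.png

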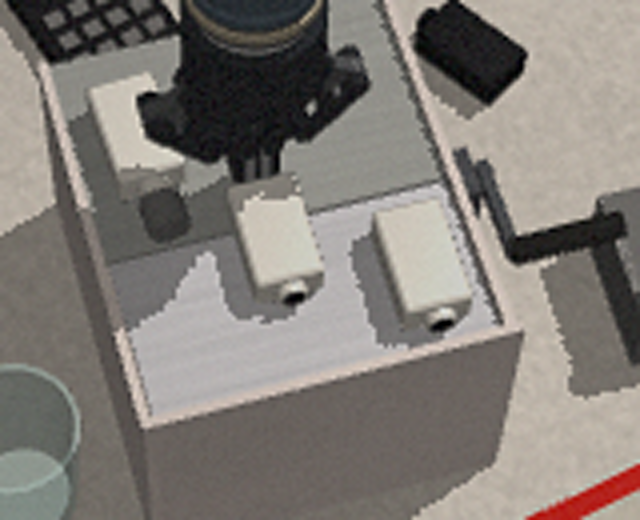

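The middle flask is sliding straight, now at crop (280,240), with its neck near (293,292). 36 mm remain. The whole flask is undisturbed.

>>> step_arm(targets="-8 0 0 0;-16 0 0 0;-24 0 0 0;-31 0 0 0;-36 0 0 0;-37 0 0 0;-37 0 0 0;-27 0 0 0;-20 0 -10 0;-20 0 -30 0;-20 0 -60 0;-20 0 -80 0")

```text
t: 9.3
tcp_pos: [0.585, -0.0506, 0.2509]
tool_rot: [0.101, 0.995, -0.0, 0.001]
force: [0.4, 0.2, 0.9]
finger_gap: 0.0
gripper_force: 0.0
```

>>> step_arm(targets="0 20 0 0;0 40 0 0;10 60 -20 0;20 80 -40 0;20 100 -40 0;20 100 -40 0;20 100 -40 0")

```text
t: 10.0
tcp_pos: [0.585, 0.0513, 0.2887]
tool_rot: [0.101, 0.995, -0.0, -0.0]
force: [0.4, 0.1, -0.4]
finger_gap: 0.001
gripper_force: 0.0
```

```bash
python3 - <<'E'
from h import *
s=manip.sense();print(s['t'],s['tcp_pos'],s['force'])
a=snap('scene','s4');b=snap('wrist','w4')
c=np.vstack([cv2.resize(a[200:330,260:420],(369,300),interpolation=cv2.INTER_CUBIC),cv2.resize(b[180:],(640,300))[:,:369]*0]) 
c=np.hstack([cv2.resize(a[200:330,260:420],(369,300),interpolation=cv2.INTER_CUBIC),cv2.resize(b,(400,300))])
cv2.imwrite('pics/c4.png',c[:,:,::-1])
M=R.from_quat(s['tool_rot']).as_matrix()
for w in [(.680,.092,.168),(.684,.092,.168)]: print('bar top tool mm',((np.array(w)-s['tcp_pos'])@M*1e3).round())
E
```

```text
10.0 [0.58501169 0.05133007 0.28869668] [ 0.44764715  0.09710945 -0.38969603]
bar top tool mm [-85.  59. 121.]
bar top tool mm [-89.  60. 121.]
```

View pics/c4.png

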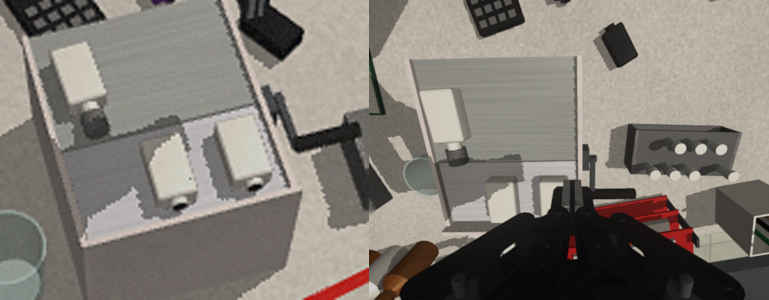

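Both broken flasks lie wholly on the flap, at crop (168,170) and (243,145). The whole flask is in place. In the wrist view the bar runs about (591..636,193), clear of the rack.

```bash
python3 - <<'E'
from h import *
s=manip.sense();M=R.from_quat(s['tool_rot']).as_matrix()
for k,p,z in [('bar inner',(591,193),.165),('bar outer',(636,193),.165),('hinge',(500,160),.16),('flask1 base',(503,177),.16),('flask2 base',(553,177),.16)]:
    w=atz('wrist',((p[0]-369)*1.6,p[1]*1.6),z,s); print(k,w.round(3),((w-s['tcp_pos'])@M*1e3).round())
E
```

```text
bar inner [0.667 0.062 0.165] [-78.  28. 123.]
bar outer [0.68  0.127 0.165] [-78.  94. 123.]
hinge [ 0.592 -0.055  0.16 ] [ -28. -101.  128.]
flask1 base [ 0.618 -0.059  0.16 ] [ -54. -100.  128.]
flask2 base [0.633 0.013 0.16 ] [-54. -27. 128.]
```

>>> step_arm(targets="-30 25 20 0;-60 50 50 0;-83 66 80 0;-83 66 100 0;-83 66 110 0;-83 66 116 0;-83 66 121 0;-83 66 124 0;-83 66 124 0")

```text
t: 11.0
tcp_pos: [0.6808, 0.0983, 0.1657]
tool_rot: [0.101, 0.995, -0.0, 0.001]
force: [-1.5, -1.9, 3.8]
finger_gap: -0.003
gripper_force: 1.5
```

>>> step_arm(targets="1 0 5 0;2 0 11 0;4 0 17 0;6 0 23 0;9 0 28 0;13 0 33 0;16 0 37 0;20 0 40 0;25 0 43 0;28 0 45 0;28 0 45 0;28 0 45 0")

```text
t: 12.2
tcp_pos: [0.6574, 0.1048, 0.1215]
tool_rot: [0.101, 0.995, 0.001, 0.005]
force: [5.0, -3.0, 8.5]
finger_gap: 0.002
gripper_force: 4.6
```

```bash
python3 - <<'E'
from h import *
s=manip.sense();print(s['t'],s['tcp_pos'],s['force'])
a=snap('scene','s5');b=snap('side','d5')
c=np.hstack([cv2.resize(a[180:330,260:450],(380,300),interpolation=cv2.INTER_CUBIC),cv2.resize(b[150:290,290:470],(386,300),interpolation=cv2.INTER_CUBIC)])
cv2.imwrite('pics/c5.png',c[:,:,::-1])
E
```

```text
12.2 [0.65736606 0.10477608 0.12149194] [ 5.02638079 -2.95659582  8.48797666]
```

View pics/c5.png

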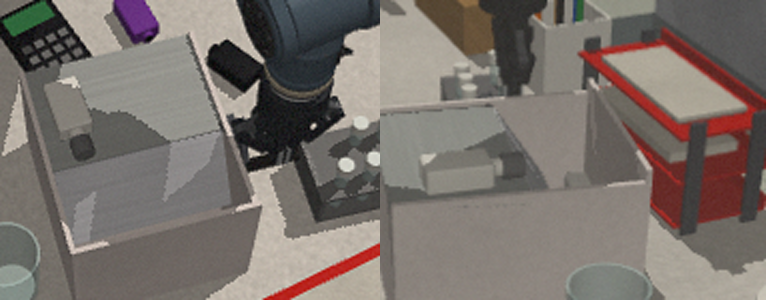

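The flap is open, with the bar at about 1.0 rad. No flask shows on the flap in the scene view, but a small pale thing in the side view at (578,180) may be a flask still leaning. I'll press a little further and wait.

>>> step_arm(targets="2 0 1 0;4 0 3 0;5 0 3 0;5 0 3 0;5 0 3 0;5 0 3 0;5 0 3 0;5 0 3 0;5 0 3 0;5 0 3 0")

```text
t: 13.3
tcp_pos: [0.6534, 0.1056, 0.1191]
tool_rot: [0.101, 0.995, 0.001, 0.006]
force: [5.5, -2.3, 10.2]
finger_gap: -0.001
gripper_force: 5.1
```

```bash
python3 - <<'E'
from h import *
s=manip.sense();print(s['t'],s['tcp_pos'],s['force'])
a=snap('scene','s6');b=snap('side','d6')
for cam in('scene','side'):
    for r in manip.masks_of(cam,'broken_a_mid'): print(cam,r['p'],r['position'])
c=np.hstack([cv2.resize(a[190:320,270:400],(390,390),interpolation=cv2.INTER_CUBIC),cv2.resize(b[160:255,330:430],(400,390),interpolation=cv2.INTER_CUBIC)])
cv2.imwrite('pics/c6.png',cv2.convertScaleAbs(c[:,:,::-1],alpha=1.3))
E
```

```text
13.3 [0.65336656 0.10562215 0.11906642] [ 5.5341728  -2.25789077 10.17614478]
scene 0.69 [328.6, 190.1]
scene 0.58 [375.7, 212.9]
side 0.95 [232.3, 268.3]
side 0.78 [268.4, 243.7]
```

View pics/c6.png

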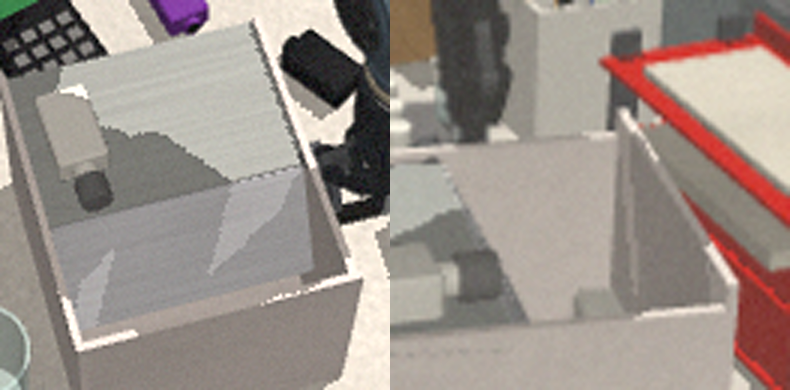

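Inside the bin, a flask end shows at scene (375,283) and side (382,234). I triangulate its height.

```bash
python3 - <<'E'
from h import *
for ps,pd in [((375,283),(382.5,233)),((373,280),(380,232))]:
    o1,d1=ray('scene',ps);o2,d2=ray('side',pd)
    t=np.linalg.lstsq(np.c_[d1,-d2],o2-o1,rcond=None)[0]
    print((o1+t[0]*d1).round(3),(o2+t[1]*d2).round(3))
E
```

```text
[0.676 0.034 0.089] [0.701 0.012 0.072]
[0.669 0.033 0.094] [0.693 0.011 0.077]
```

The flask end is only about 80 mm up, so it stands in the bin below the 110 mm limit. Releasing along the arc.

>>> step_arm(targets="-5 0 -3 0;-9 0 -7 0;-15 0 -12 0;-20 0 -18 0;-24 0 -24 0;-27 0 -30 0;-30 0 -36 0;-32 0 -42 0;-33 0 -48 0;-33 0 -55 0;-33 0 -75 0;-33 0 -110 0")

```text
t: 14.7
tcp_pos: [0.678, 0.0995, 0.2227]
tool_rot: [0.101, 0.995, -0.0, -0.004]
force: [0.3, -0.6, 0.3]
finger_gap: 0.004
gripper_force: 0.0
```

>>> step_arm(targets="0 20 -30 0;0 40 -50 0;10 60 -60 0;20 90 -60 0;20 90 -60 0;20 90 -60 0;20 90 -60 0;20 90 -60 0")

```text
t: 15.5
tcp_pos: [0.6792, 0.1902, 0.2856]
tool_rot: [0.102, 0.995, -0.0, -0.0]
force: [-0.4, -0.3, -0.2]
finger_gap: -0.0
gripper_force: 0.0
```

```bash
python3 - <<'E'
from h import *
s=manip.sense();print(s['t'],s['tcp_pos'],s['force'])
a=snap('scene','s7');b=snap('side','d7')
c=np.hstack([cv2.resize(a[180:330,260:450],(380,300),interpolation=cv2.INTER_CUBIC),cv2.resize(b[150:290,290:470],(386,300),interpolation=cv2.INTER_CUBIC)])
cv2.imwrite('pics/c7.png',c[:,:,::-1])
E
```

```text
15.5 [0.67915917 0.19021635 0.28560299] [-0.39983172 -0.30372886 -0.23651872]
```

View pics/c7.png

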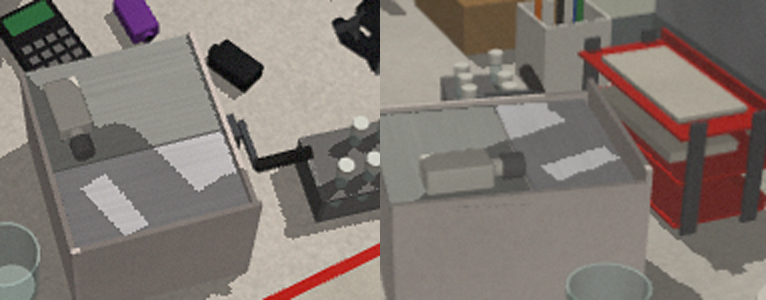

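The flap is shut and empty (the bright patches on it are only light). The whole flask lies in place at crop (70,110), and the arm is clear of everything.

```bash
python3 -c "
from station import manip
print(manip.sign_off())"
```

```text
the job is handed in; nothing more can be done
None
```

Job handed in at about 15.6 s of the 58 s allowed: the last pictures show neither broken flask left on the deck or the shut flap (one was seen standing in the bin) and the whole flask in place; no verdict came back.

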